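# Lay the drinks tray beside the kimchi crock

### The arm

A 6-joint arm with a two-finger parallel gripper is mounted at the origin on the work surface. World frame = base frame: x ahead of the robot, y to its left, z up, the work surface at z = 0. Lengths are in m, angles in rad, forces in N, time in s.
With the tool pointing down it reaches from about 0.275 to 0.725 m from the base axis. Payload 15.9 kg.
Tool frame: the origin (TCP) lies between the finger pads; the fingertips stand 11 mm ahead of it and the grasp point (between the pads) lies 8 mm behind it; z points along the fingers, y is the line along which they close (so a half turn about z gives the same grasp; the last joint's range is limited). The gripper opens to 85 mm and grips with 20 to 120 N. Pads are 22 mm wide; open, the fingers measure 114 mm over their backs; the gripper's body (76 mm by 85 mm) begins 54 mm behind the grasp point. The pads swing forward as they close: fully open they stand 13 mm farther back than shut.
Start: joints at [-1.286, 0.213, -0.034, 1.323, 0, 1.571], TCP at [0.14, -0.48, 0.242] pointing down, gripper open.
Joint ranges: [-2.98, 2.98], [-0.74, 1.72], [-1.14, 1.35], [-2.1, 2.04], [-1.57, 1.44], [-3.14, 3.14]. Speed limits (rad/s): [1.89, 1.89, 2.39, 2.57, 3.14, 3.14].

### API

Orientations are given as [roll, pitch, yaw] about the fixed x, y, z axes, in that order (R = Rz(yaw) Ry(pitch) Rx(roll)).
In Python, from plant import ctrl, vision, models gives the robot as it stands. The module is installed in compiled form; this text tells all that it offers.
- The arm moves only by the tool move_arm, never from a script. Its argument "commands" is a list of rows, each a list of 3 entries, a list of its own where there are three numbers: the turn, a rotation vector about the world's x, y, z in rad, then the shift along the world's x, y, z in mm, then the finger opening in mm, from 0 to 85.4. A call has 1 to 12 rows; each row is the pose to reach, as a shift and turn from the pose commanded when the call began; what a row does not reach only later rows make up. A row lasts 1/12 s, in which the tool goes at most 41.7 mm and 7.16 degrees, less where a joint would pass 70% of its speed; a pose out of reach is approached as far as the arm can. A call with a gripper value outside its range is refused whole. The fingers move at their own pace and stop on an object; "force" is the grip in N (left out, the last holds). Time passes only in rows, so rows that repeat a pose let the fingers close. It gives the time, the measured TCP pose, the force, the opening and the grip force at its end, in the units of the state.
- ctrl.get_state(): the state, without advancing time (a new reading comes with each control period).
- vision.camera(name): name is "side" or "top"; returns (picture, depth): 384x512x3 uint8, red, green, blue; 384x512 float32, m along the optical axis (not along the pixel's ray), 0 where there is no reading.
- vision.camera_info(name): a dict with "fov_y" (degrees; the focal length in pixels is half the picture's height over the tangent of half this angle, whatever the lens; pixels are square), "cx", "cy" (the principal point, pixels), "T" (4x4, takes a point from camera to world coordinates). Camera axes: x right, y down, z forward; pixel columns grow to the right and rows downward; lengths in m; the calibration is good to about 2 mm. A picture is of the moment at which its call begins. camera_info takes no time and is no camera call.
- ctrl.sign_off(): hands the job in; it is judged then, once.
Trained networks look in the newest picture that a camera, given by its name, has taken for a name from the list of things; names that differ only in an ending like _2 or _b are one class to them, and where a whole thing is asked for, a point or a joint stands for the part that bears it (a point fixed in the world has none). Each returns a list of dicts, best first, with "confidence" (0 to 1); they miss things now and then, are a little off and sometimes report something else, mostly with a low value. They report only what shows in the picture. A call takes as long as a camera call.
- models.regions_of(query, camera): "mask" (384x512 bool, what is visible of it) and "pixel" ([column, row] in pixels, amid what is visible of it).
- models.place_of(query, camera): "pixel" ([column, row] in pixels: a listed point, or the origin of a listed thing).
The state is a dict: "clock": time; "joint_positions": joint angles; "qvel": joint speeds; "effort": joint torques, N m; "tool_pos": TCP position; "eef_rot": TCP orientation; "contact_force": force on the tool from outside, world axes, zero at the start; "torque": the same for the moment, N m; "width": finger opening in m; "finger_force": force on a finger pad.
Only numpy, scipy, OpenCV 4.12 (cv2) and the standard library are available. Lean on these libraries where they do the work, as an engineer would, in place of code of your own. Each camera call takes 0.05 s, during which the arm holds its last target. There are 200 camera calls.

### The job

Lay the drinks tray: centre the round wooden coaster on the middle ring of the row of three and stand the blue cup in the centre of the coaster, centre the green glass on the end ring on the crock's side and the amber glass on the end ring at the other side, and lay the bottle opener centred along the blue stripe behind the row. Do these in whatever order suits, set the cup and glasses down upright without dropping or tipping them, and leave the crock, the red jar and the white dish where they are.

Things in the scene. Friction and masses are not known exactly. Their poses are not given: they have to be found in the camera images.
- tray: fixed pale grey tray, 160 (x) by 340 mm (y), deck 12 mm above the counter; blue lip 8 mm wide, 22 mm high at each short end, long sides open. Origin: centre of underside, on the counter; x roughly away from the robot, y roughly to its left. Printed: black rings, 54 mm across, centred at x -25, y -95, 0, +95 mm; behind them, away from the robot, a blue stripe 26 x 136 mm along y, centred at x +40, y 0.
- blue_cup: blue ceramic shot cup, straight thin-walled, open at the top, 58 mm high, 44 mm across at the rim and 40 mm at the foot, wall 3 mm, solid bottom 10 mm, 0.09 kg; stands upright on the counter at the start. Origin: centre of its underside, z up its axis.
- green_glass: green shot glass, straight thin-walled, open at the top, 58 mm high, 44 mm across at the rim and 40 mm at the foot, wall 3 mm, solid bottom 10 mm, 0.09 kg; stands upright on the counter at the start. Origin: centre of its underside, z up its axis.
- amber_glass: amber (brown-yellow) shot glass, straight thin-walled, open at the top, 58 mm high, 44 mm across at the rim and 40 mm at the foot, wall 3 mm, solid bottom 10 mm, 0.09 kg; stands upright on the counter at the start. Origin: centre of its underside, z up its axis.
- coaster: round wooden coaster, flat disc 58 mm in diameter and 14 mm thick, 0.04 kg, loose on the counter. Origin: centre of its underside, z up.
- opener: flat grey aluminium bottle opener lying on the counter, 124 mm long (its x), 9 mm thick; plain handle 16 mm wide from x = -62 to +22 mm, open rectangular head 32 mm wide from x = +22 to +62 mm; 0.06 kg. Origin: middle of its length, centre of its underside, z up. Either end may point either way on the stripe.
- crock: lidded brown kimchi crock, 150 mm in diameter at the belly, 152 mm high with the knob, 2.4 kg; stands to the left or to the right of the tray, and its side tells where the green glass goes. Leave it alone. Origin: centre of its underside.
- jar: red jar with a steel cap, 84 mm in diameter, 130 mm high, on the other side of the tray from the crock. Leave it alone. Origin: centre of its underside.
- dish: small white ceramic dish, 96 mm in diameter, 28 mm high, on the counter beyond the tray. Leave it alone. Origin: centre of its underside.

How it is judged:
At the end, for the whole second after the job is handed in: Coaster, green and amber glass within 12 mm (x, y of the tray) of their rings' centres, cup within 10 mm of the coaster's centre, opener within 12 mm across, 15 mm along and 0.2 rad of the stripe; heights within 4 mm, all upright within 0.1 rad and at rest (((y of crock in the frame of tray above 0 m and x of green_glass in the frame of tray between -0.037 and -0.013 m and y of green_glass in the frame of tray between 0.083 and 0.107 m and z of green_glass in the frame of tray between 0.008 and 0.016 m and x of amber_glass in the frame of tray between -0.037 and -0.013 m and y of amber_glass in the frame of tray between -0.107 and -0.083 m and z of amber_glass in the frame of tray between 0.008 and 0.016 m) or (y of crock in the frame of tray below 0 m and x of green_glass in the frame of tray between -0.037 and -0.013 m and y of green_glass in the frame of tray between -0.107 and -0.083 m and z of green_glass in the frame of tray between 0.008 and 0.016 m and x of amber_glass in the frame of tray between -0.037 and -0.013 m and y of amber_glass in the frame of tray between 0.083 and 0.107 m and z of amber_glass in the frame of tray between 0.008 and 0.016 m)) and x of coaster in the frame of tray between -0.037 and -0.013 m and y of coaster in the frame of tray between -0.012 and 0.012 m and z of coaster in the frame of tray between 0.008 and 0.016 m and horizontal distance between blue_cup and coaster below 0.01 m and z of blue_cup in the frame of coaster between 0.01 and 0.018 m and x of opener in the frame of tray between 0.028 and 0.052 m and y of opener in the frame of tray between -0.015 and 0.015 m and z of opener in the frame of tray between 0.008 and 0.016 m and angle between the x axis of opener and the y axis of tray, either way round below 0.2 rad and angle between each of opener, coaster, blue_cup, green_glass, amber_glass's own z axis and vertical below 0.1 rad and linear speed of each of opener, coaster, blue_cup, green_glass, amber_glass below 0.02 m/s and angular speed of each of opener, coaster, blue_cup, green_glass, amber_glass below 0.2 rad/s); the robot touches nothing.
It fails at once if the crock is pushed more than 30 mm or tipped (distance of crock from where it was at the start of the episode above 0.03 m or angle between crock's own z axis and vertical above 0.35 rad).
It fails at once if the jar is pushed more than 30 mm or tipped (distance of jar from where it was at the start of the episode above 0.03 m or angle between jar's own z axis and vertical above 0.35 rad).
It fails at once if the dish is pushed more than 30 mm or tipped (distance of dish from where it was at the start of the episode above 0.03 m or angle between dish's own z axis and vertical above 0.35 rad).
It fails at once if the cup or a glass is tipped over (more than 40 degrees) (angle between any of blue_cup, green_glass, amber_glass's own z axis and vertical above 0.7 rad).
It fails at once if the cup or a glass is dropped or flung (faster than 0.7 m/s with no finger on it, a fall of about 25 mm) ((linear speed of blue_cup above 0.7 m/s and contact force between blue_cup and the fingers below 0.01 N) or (linear speed of green_glass above 0.7 m/s and contact force between green_glass and the fingers below 0.01 N) or (linear speed of amber_glass above 0.7 m/s and contact force between amber_glass and the fingers below 0.01 N)).
It also fails if it takes over 128 s, if anything falls off the work surface, if the arm or the gripper's body presses on something with over 40 N, if the wrist force passes 120 N, or if a joint passes its speed limit or range.

## Working session

There is one attempt and no reset: what is moved stays moved. The work goes in short steps, Python scripts to look and compute and a tool call to move; the robot and the scene stay as the last step left them, time stands still between calls to the robot, and variables do not carry over. Pictures are saved under pics/ and viewed, at most 14 in all, crops included, and the job is handed in when it is done.

Besides the shell and the picture viewer there is one more tool, called after "Request:" as name(argument=value, ...), one argument or row to a line, values as JSON. move_arm: Moves the arm, as the interface text tells. Its arguments: {"type":"object","properties":{"commands":{"type":"array","items":{"type":"array"}},"force":{"type":"number"}},"required":["commands"]}

```bash
mkdir -p pics; cat > h.py <<'E'
import numpy as np, cv2
from plant import ctrl, vision, models
def K(n):
    i=vision.camera_info(n); return (192/np.tan(np.radians(i["fov_y"])/2),i["cx"],i["cy"],np.array(i["T"]))
def cloud(n,d):
    f,cx,cy,T=K(n); v,u=np.mgrid[:384,:512]
    P=np.stack([(u-cx)/f*d,(v-cy)/f*d,d],-1)
    return P@T[:3,:3].T+T[:3,3]
def snap(n,name=None):
    p,d=vision.camera(n)
    if name: cv2.imwrite(f"pics/{name}.png",p[:,:,::-1])
    return p,d,cloud(n,d)
E
python3 - <<'E'
from h import *
for n in("top","side"):
    p,d,W=snap(n,n); f,cx,cy,T=K(n); print(n,f,cx,cy,T.round(3).tolist())
    for q in "tray blue_cup green_glass amber_glass coaster opener crock jar dish".split():
        for r in models.regions_of(q,n)[:2]:
            m=r["mask"]&(d>0); X=W[m]
            if len(X)<5: continue
            z=np.percentile(X[:,2],95); t=X[X[:,2]>z-.006]
            (c,_)=cv2.minEnclosingCircle((t[:,:2]*1000).astype(np.float32))
            rr=cv2.minAreaRect((t[:,:2]*1000).astype(np.float32))
            print(q,round(r["confidence"],2),np.round(r["pixel"]),"n",m.sum(),"z%.3f"%z,"circ",np.round(c),"rect",np.round(rr[0]),np.round(rr[1]),round(rr[2],1))
print(ctrl.get_state())
a=np.hstack([cv2.imread("pics/top.png"),cv2.imread("pics/side.png")]);
E
```

```text
top 390.8844568487301 253.50791049702906 190.50492862754334 [[0.092, -0.974, 0.209, 0.272], [-0.996, -0.089, 0.022, -0.019], [-0.003, -0.21, -0.978, 1.465], [0.0, 0.0, 0.0, 1.0]]
tray 0.93 [244. 214.] n 3810 z0.019 circ [504.  43.] rect [504.  45.] [340. 159.] 80.2
blue_cup 0.45 [345. 217.] n 139 z0.059 circ [ 512. -332.] rect [ 512. -331.] [41. 41.] 7.3
amber_glass 0.44 [412. 248.] n 728 z0.134 circ [ 420. -564.] rect [ 417. -564.] [69. 69.] 80.6
amber_glass 0.42 [159. 209.] n 151 z0.060 circ [484. 351.] rect [484. 353.] [38. 41.] 6.3
coaster 0.44 [218. 174.] n 185 z0.019 circ [647. 155.] rect [646. 154.] [56. 50.] 6.9
opener 0.61 [262. 172.] n 99 z0.013 circ [674. -18.] rect [673. -19.] [20. 85.] 4.1
opener 0.58 [ 89. 205.] n 1570 z0.137 circ [469. 592.] rect [474. 595.] [113. 121.] 5.1
crock 0.71 [ 88. 206.] n 1496 z0.137 circ [469. 592.] rect [474. 591.] [113. 114.] 5.1
jar 0.85 [414. 246.] n 716 z0.134 circ [ 420. -564.] rect [ 417. -564.] [69. 69.] 80.6
jar 0.39 [ 91. 206.] n 1520 z0.137 circ [470. 589.] rect [474. 591.] [113. 114.] 5.1
dish 0.88 [260. 139.] n 456 z0.029 circ [
[... 1008 characters left out ...]
[91. 90.] 2.7
{'clock': 1.0, 'joint_positions': array([-1.28601433e+00,  2.12880647e-01, -3.43933344e-02,  1.32354171e+00,
        9.36189213e-06,  1.57079589e+00]), 'qvel': array([-0.00028964, -0.00073987,  0.00044837,  0.00161832,  0.00074451,
       -0.00056429]), 'effort': array([ 5.05332020e-03, -6.85974956e+01,  4.87328768e+01,  1.13405556e-03,
        4.70913055e-04, -2.45478407e-05]), 'tool_pos': array([ 0.14046846, -0.47983199,  0.24231816]), 'eef_rot': array([-3.14157329e+00, -9.36190050e-06,  2.84782426e-01]), 'contact_force': array([ 0.07962584,  0.38407381, -0.57262273]), 'torque': array([-0.01093932, -0.01595663,  0.0395536 ]), 'finger_force': 0.0, 'width': 0.08555250216813251}
```

```bash
python3 - <<'E'
import cv2
a=cv2.imread("pics/top.png")[110:290,40:450];b=cv2.imread("pics/side.png")
cv2.imwrite("pics/t2.png",cv2.resize(a,(780,342),interpolation=cv2.INTER_CUBIC))
E
```

```text
(no output)
```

View pics/t2.png

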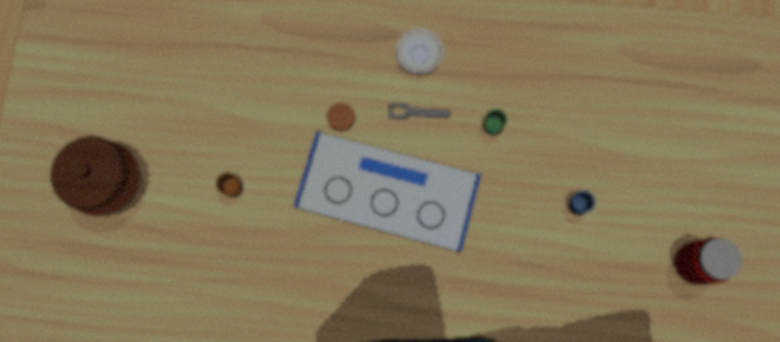

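View pics/side.png

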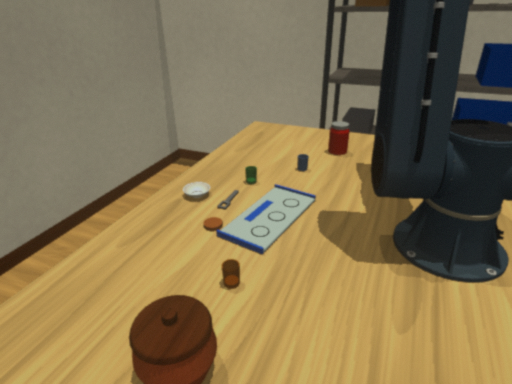

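The top view shows the crock at the left, so green goes on the +y ring. The opener is at crop (420,112) with its head to the left. Next I refine the tray and opener poses.

```bash
python3 - <<'E'
from h import *
def ray(n,uv,z):
    f,cx,cy,T=K(n); uv=np.atleast_2d(uv); d=np.c_[(uv[:,0]-cx)/f,(uv[:,1]-cy)/f,np.ones(len(uv))]@T[:3,:3].T
    return T[:3,3]+d*((z-T[2,3])/d[:,2])[:,None]
for n in("top","side"):
    p,d,W=snap(n)
    h=cv2.cvtColor(p,cv2.COLOR_RGB2HSV)
    tm=models.regions_of("tray",n)[0]["mask"].astype(np.uint8)
    hull=cv2.drawContours(np.zeros_like(tm),[cv2.convexHull(cv2.findNonZero(tm))],-1,1,-1)
    b=((h[...,0]>100)&(h[...,0]<130)&(h[...,1]>110)&(hull>0)).astype(np.uint8)
    k,l,s,c=cv2.connectedComponentsWithStats(b)
    for i in range(1,k):
        if s[i,4]>15:
            X=ray(n,np.argwhere(l==i)[:,::-1],.012)*1000; r=cv2.minAreaRect(X[:,:2].astype(np.float32)); print(n,"blue",s[i,4],X.mean(0).round(1),np.round(r[1]),round(r[2],1))
    X=ray(n,cv2.findNonZero(tm).reshape(-1,2),.012)*1000; r=cv2.minAreaRect(X[:,:2].astype(np.float32)); print("tray",np.round(r[0],1),np.round(r[1]),round(r[2],1),X.mean(0).round(1))
    for R in models.regions_of("opener",n)[:3]:
        m=R["mask"]
        if 20<m.sum()<190:
            X=ray(n,np.argwhere(m)[:,::-1],.007)*1000; r=cv2.minAreaRect(X[:,:2].astype(np.float32)); print("op",R["confidence"],m.sum(),X.mean(0).round(1),np.round(r[0],1),np.round(r[1]),round(r[2],1))
            print(cv2.fitLine(X[:,:2].astype(np.float32),1,0,.01,.01).ravel().round(3))
E
```

```text
top blue 195 [544.8  37.1  12. ] [131.  22.] 80.3
tray [504.1  43.4] [344. 165.] 79.6 [503.6  43.1  12. ]
op 0.56 169 [672.2  -4.    7. ] [674.9  -3.1] [ 32. 116.] 5.2
[ 9.10000e-02 -9.96000e-01  6.71934e+02 -1.51370e+01]
side blue 40 [ 466.5 -126.2   12. ] [  8. 126.] 80.0
side blue 158 [548.   39.9  12. ] [132.  23.] 80.5
side blue 173 [530.7 205.   12. ] [ 18. 162.] 80.2
tray [506.   41.7] [371. 169.] 79.8 [505.6  66.2  12. ]
op 0.59 158 [673.4  15.4   7. ] [678.1   3.7] [ 38. 135.] 7.7
[ 6.70000e-02 -9.98000e-01  6.74618e+02 -4.46900e+00]
```

Request:
move_arm(
  commands=[
    [[0,0,1.365],[535,480,-60],40],
    [[0,0,1.365],[535,480,-60],40],
    [[0,0,1.365],[535,480,-60],40],
    [[0,0,1.365],[535,480,-60],40],
    [[0,0,1.365],[535,480,-60],40],
    [[0,0,1.365],[535,480,-60],40],
    [[0,0,1.365],[535,480,-60],40],
    [[0,0,1.365],[535,480,-60],40],
    [[0,0,1.365],[535,480,-60],40],
    [[0,0,1.365],[535,480,-60],40],
    [[0,0,1.365],[535,480,-60],40],
    [[0,0,1.365],[535,480,-60],40],
  ],
  force=40,
)

```text
clock: 2.3
tool_pos: [0.5127, -0.1452, 0.2007]
eef_rot: [3.141, 0.0, 1.658]
contact_force: [0.7, -1.7, -0.6]
width: 0.0398
finger_force: 0.0
```

Request:
move_arm(
  commands=[
    [[0,0,0],[162,145,-140],40],
    [[0,0,0],[162,145,-140],40],
    [[0,0,0],[162,145,-140],40],
    [[0,0,0],[162,145,-140],40],
    [[0,0,0],[162,145,-140],40],
    [[0,0,0],[162,145,-140],40],
    [[0,0,0],[162,145,-140],40],
    [[0,0,0],[162,145,-140],40],
    [[0,0,0],[162,145,-140],40],
    [[0,0,0],[162,145,-165],40],
    [[0,0,0],[162,145,-185],40],
    [[0,0,0],[162,145,-185],40],
  ],
)

```text
clock: 3.3
tool_pos: [0.671, -0.0033, 0.0135]
eef_rot: [-3.138, -0.0, 1.648]
contact_force: [-0.9, -0.8, -0.6]
width: 0.0402
finger_force: 0.0
```

```bash
python3 - <<'E'
from h import *
p,d,W=snap("side"); q,_,_=snap("top")
a=cv2.resize(p[130:270,170:340],(680,560),interpolation=3)
cv2.imwrite("pics/s1.png",a[:,:,::-1]); print(ctrl.get_state()["tool_pos"])
E
```

```text
[ 0.67293979 -0.00303924  0.01695684]
```

View pics/s1.png

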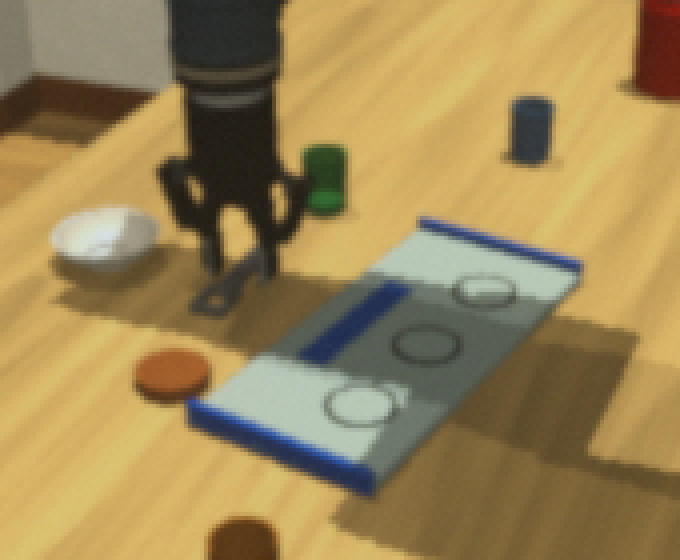

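The fingers straddle the handle at (255,265), head toward the camera. I'll close and lift.

Request:
move_arm(
  commands=[
    [[0,0,0],[0,0,-3],40],
    [[0,0,0],[0,0,-3],8],
    [[0,0,0],[0,0,-3],8],
    [[0,0,0],[0,0,-3],8],
    [[0,0,0],[0,0,-3],8],
    [[0,0,0],[0,0,-3],8],
    [[0,0,0],[0,0,-3],8],
    [[0,0,0],[0,0,-3],8],
    [[0,0,0],[0,0,30],8],
    [[0,0,0],[0,0,60],8],
    [[0,0,0],[0,0,60],8],
  ],
  force=50,
)

```text
clock: 4.32
tool_pos: [0.6763, -0.0021, 0.0824]
eef_rot: [3.133, 0.001, 1.65]
contact_force: [1.3, -0.4, 0.0]
width: 0.014
finger_force: 49.0
```

```bash
python3 - <<'E'
from h import *
for n in ("side","top"):
    p,d,W=snap(n)
    s=ctrl.get_state(); print(s["tool_pos"],s["eef_rot"],s["width"])
    for R in models.regions_of("opener",n)[:2]:
        m=R["mask"]&(d>0); X=W[m]*1000; X=X[abs(X[:,2]-70)<40]
        if len(X)<20: continue
        r=cv2.minAreaRect(X[:,:2].astype(np.float32)); print(n,R["confidence"],len(X),np.median(X,0).round(1),np.round(r[0]),np.round(r[1]),r[2], X.min(0).round(),X.max(0).round())
        if n=="side": a=cv2.resize(p[130:240,170:320],(600,440),interpolation=3); cv2.imwrite("pics/s2.png",a[:,:,::-1])
E
```

```text
[ 0.67561773 -0.00209828  0.07976636] [3.13532682e+00 5.43919837e-04 1.64982890e+00] 0.014056212736086008
side 0.61 81 [673.9  35.4  76.9] [676.   5.] [ 29. 118.] 4.311361312866211 [658. -54.  69.] [688.  64.  80.]
[ 0.67350114 -0.0020959   0.07601251] [3.14087090e+00 3.33005658e-05 1.64978698e+00] 0.01402602021553167
```

View pics/s2.png

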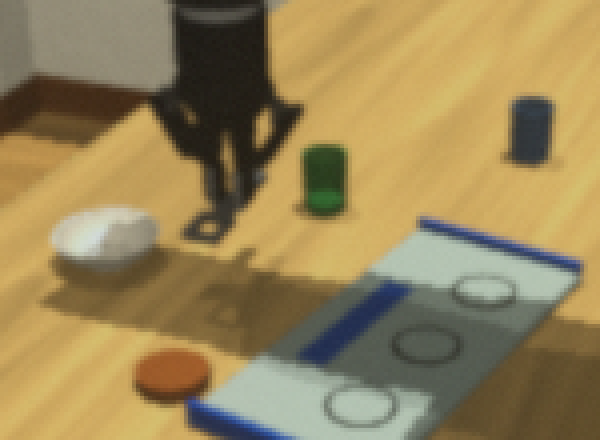

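Request:
move_arm(
  commands=[
    [[0,0,-0.25],[-128,35,0],8],
    [[0,0,-0.25],[-128,35,0],8],
    [[0,0,-0.25],[-128,35,0],8],
    [[0,0,-0.25],[-128,35,0],8],
    [[0,0,-0.25],[-128,35,0],8],
    [[0,0,-0.25],[-128,35,0],8],
    [[0,0,-0.25],[-128,35,-20],8],
    [[0,0,-0.25],[-128,35,-40],8],
    [[0,0,-0.25],[-128,35,-47],8],
    [[0,0,-0.25],[-128,35,-50],8],
    [[0,0,-0.25],[-128,35,-50],8],
    [[0,0,-0.25],[-128,35,-50],8],
  ],
)

```text
clock: 5.52
tool_pos: [0.5462, 0.0328, 0.0258]
eef_rot: [3.141, -0.0, 1.4]
contact_force: [0.2, 0.2, 0.5]
width: 0.0141
finger_force: 52.6
```

Request:
move_arm(
  commands=[
    [[0,0,0],[0,0,0],8],
    [[0,0,0],[0,0,0],40],
    [[0,0,0],[0,0,0],40],
    [[0,0,0],[0,0,0],40],
    [[0,0,0],[0,0,0],40],
    [[0,0,0],[0,0,20],40],
    [[0,0,0],[0,0,60],40],
    [[0,0,0],[25,60,60],78],
    [[0,0,0],[103,122,60],78],
    [[0,0,0],[103,122,60],78],
    [[0,0,0],[103,122,60],78],
    [[0,0,0],[103,122,60],78],
  ],
)

```text
clock: 6.52
tool_pos: [0.6519, 0.1595, 0.0848]
eef_rot: [3.14, -0.001, 1.403]
contact_force: [1.0, 0.7, -0.1]
width: 0.078
finger_force: 0.0
```

```bash
python3 - <<'E'
from h import *
for n in ("side","top"):
    p,d,W=snap(n,"o_"+n)
    s=ctrl.get_state(); print(s["tool_pos"],s["eef_rot"],s["width"])
    for q in("opener","coaster"):
      for R in models.regions_of(q,n)[:2]:
        m=R["mask"]&(d>0); X=W[m]*1000; X=X[abs(X[:,2]-15)<12]
        if len(X)<20: continue
        r=cv2.minAreaRect(X[:,:2].astype(np.float32)); print(n,q,R["confidence"],len(X),np.median(X,0).round(1),np.round(r[0]),np.round(r[1]),r[2])
E
```

```text
[0.64983732 0.15728801 0.0845595 ] [-3.14155276e+00 -2.15004760e-04  1.40220662e+00] 0.07772419043929063
side opener 0.56 201 [545.6  56.4  20.4] [554.  33.] [127.  43.] 83.66605377197266
side coaster 0.52 213 [645.9 163.1  14.2] [641. 160.] [57. 74.] 74.5649185180664
[0.64771377 0.15435423 0.08546776] [-3.14082268e+00  5.38242164e-04  1.39961580e+00] 0.07816561890531176
top opener 0.43 80 [542.5  12.1  20.2] [542.  16.] [81. 17.] 81.26912689208984
top opener 0.16 52 [ 407.  -529.4   15.6] [ 430. -581.] [ 81. 126.] 30.59895133972168
```

Request:
move_arm(
  commands=[
    [[0,0,0],[0,2,-40],78],
    [[0,0,0],[0,2,-65],78],
    [[0,0,0],[0,2,-73],78],
    [[0,0,0],[0,2,-73],78],
    [[0,0,0],[0,2,-73],50],
    [[0,0,0],[0,2,-73],50],
    [[0,0,0],[0,2,-73],50],
    [[0,0,0],[0,2,-73],50],
    [[0,0,0],[0,2,-73],50],
    [[0,0,0],[0,2,-73],50],
    [[0,0,0],[0,2,-73],50],
  ],
  force=40,
)

```text
clock: 7.73
tool_pos: [0.6476, 0.1568, 0.0156]
eef_rot: [-3.142, -0.001, 1.399]
contact_force: [-15.3, 0.2, 28.8]
width: 0.0556
finger_force: 36.7
```

Request:
move_arm(
  commands=[
    [[0,0,0],[0,0,30],50],
    [[0,0,0],[0,0,63],50],
    [[0,0,0],[0,0,63],50],
    [[0,0,0],[0,0,63],50],
  ],
)

```text
clock: 8.07
tool_pos: [0.6496, 0.1566, 0.0788]
eef_rot: [3.137, -0.002, 1.399]
contact_force: [-0.8, 0.4, -0.7]
width: 0.0548
finger_force: 42.3
```

```bash
python3 - <<'E'
from h import *
for n in ("side","top"):
    p,d,W=snap(n)
    s=ctrl.get_state(); print(s["tool_pos"],s["eef_rot"],s["width"])
    for q in("coaster",):
      for R in models.regions_of(q,n)[:2]:
        m=R["mask"]&(d>0); X=W[m]*1000; X=X[abs(X[:,2]-75)<30]
        if len(X)<20: continue
        r=cv2.minAreaRect(X[:,:2].astype(np.float32)); print(n,q,R["confidence"],len(X),np.median(X,0).round(1),np.round(r[0]),np.round(r[1]),r[2],X.min(0).round(),X.max(0).round())
    if n=="side": a=cv2.resize(p[130:270,170:340],(680,560),interpolation=3); cv2.imwrite("pics/s3.png",a[:,:,::-1])
E
```

```text
[0.64858374 0.1564535  0.07696256] [ 3.14006143e+00 -6.37498418e-04  1.39918028e+00] 0.05506534653484097
side coaster 0.68 175 [651.2 171.3  77.1] [655. 164.] [41. 59.] 38.58991241455078 [621. 132.  63.] [678. 187.  83.]
[0.64769263 0.15640809 0.07519124] [-3.14051677e+00  4.67019140e-04  1.39937364e+00] 0.05489150856971769
```

View pics/s3.png

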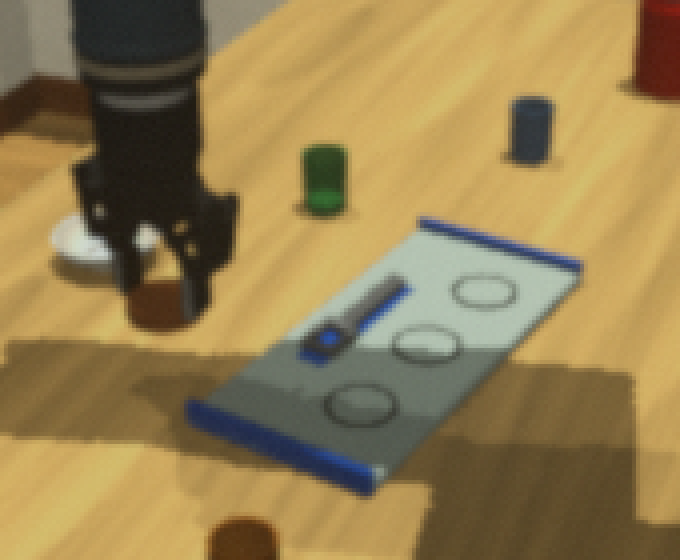

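Opener sits on the stripe (355,320) and the coaster is held at (160,305). Now I place it on the middle ring.

Request:
move_arm(
  commands=[
    [[0,0,0],[-166,-107,0],50],
    [[0,0,0],[-166,-107,0],50],
    [[0,0,0],[-166,-107,0],50],
    [[0,0,0],[-166,-107,0],50],
    [[0,0,0],[-166,-107,0],50],
    [[0,0,0],[-166,-107,0],50],
    [[0,0,0],[-166,-107,0],50],
    [[0,0,0],[-166,-107,-25],50],
    [[0,0,0],[-166,-107,-40],50],
    [[0,0,0],[-166,-107,-45],50],
    [[0,0,0],[-166,-107,-45],50],
    [[0,0,0],[-166,-107,-45],50],
  ],
)

```text
clock: 9.27
tool_pos: [0.4827, 0.0502, 0.0308]
eef_rot: [-3.141, 0.0, 1.4]
contact_force: [-0.6, -0.0, -0.2]
width: 0.055
finger_force: 42.5
```

Request:
move_arm(
  commands=[
    [[0,0,0],[0,0,0],50],
    [[0,0,0],[0,0,-1],50],
    [[0,0,0],[0,0,-1],67],
    [[0,0,0],[0,0,-1],67],
    [[0,0,0],[0,0,-1],67],
    [[0,0,0],[0,0,20],67],
    [[0,0,0],[0,0,60],67],
    [[0,0,0],[30,-200,80],67],
    [[0,0,0],[30,-280,80],67],
    [[0,0,0],[30,-280,80],67],
    [[0,0,0],[30,-280,80],67],
    [[0,0,0],[30,-280,80],67],
  ],
)

```text
clock: 10.27
tool_pos: [0.5049, -0.1586, 0.1063]
eef_rot: [3.141, 0.0, 1.4]
contact_force: [1.1, 0.9, 0.2]
width: 0.0669
finger_force: 0.0
```

```bash
python3 - <<'E'
from h import *
for n in ("side","top"):
    p,d,W=snap(n)
    s=ctrl.get_state(); print(s["tool_pos"],s["eef_rot"],s["width"])
    for q in("coaster","blue_cup","tray","opener"):
      for R in models.regions_of(q,n)[:1]:
        m=R["mask"]&(d>0); X=W[m]*1000; z=np.percentile(X[:,2],90); X=X[abs(X[:,2]-z)<7]
        if len(X)<20: continue
        r=cv2.minAreaRect(X[:,:2].astype(np.float32)); print(n,q,R["confidence"],len(X),np.median(X,0).round(1),np.round(r[0]),np.round(r[1]),r[2])
    if n=="side": a=cv2.resize(p[130:270,170:340],(680,560),interpolation=3); cv2.imwrite("pics/s4.png",a[:,:,::-1])
E
```

```text
[ 0.50570256 -0.16507233  0.10684804] [3.13916976e+00 2.76099717e-03 1.39607671e+00] 0.0673015481075481
side coaster 0.62 167 [483.2  56.7  26.4] [484.  53.] [53. 59.] 19.209552764892578
side tray 0.79 2740 [501.8  93.   13. ] [507.  48.] [342. 161.] 80.37213897705078
side opener 0.61 146 [544.9  56.6  21.1] [546.  35.] [122.  31.] 80.20282745361328
[ 0.50482925 -0.15578886  0.10572119] [-3.14118148e+00 -3.13588595e-04  1.40027767e+00] 0.0668727518343929
top coaster 0.56 156 [481.6  48.7  26. ] [483.  47.] [53. 52.] 6.200136661529541
top blue_cup 0.62 345 [ 418.4 -564.1  130.5] [ 418. -563.] [69. 72.] 0.18266135454177856
top tray 0.7 2194 [510.6  80.3  13.2] [507.  58.] [314. 160.] 80.1615219116211
top opener 0.45 95 [542.9  16.   20.7] [545.  16.] [89. 23.] 81.65960693359375
```

View pics/s4.png

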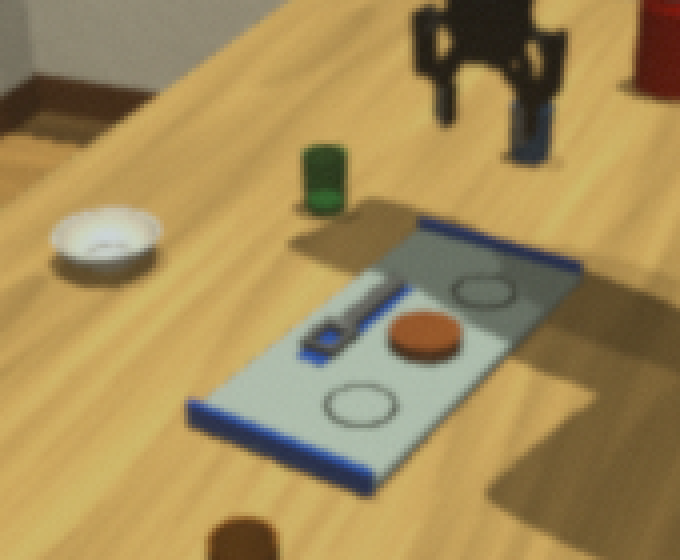

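Coaster is on the middle ring (425,335). Next, the blue cup.

Request:
move_arm(
  commands=[
    [[0,0,0],[7,-175,0],72],
    [[0,0,0],[7,-175,0],72],
    [[0,0,0],[7,-175,0],72],
    [[0,0,0],[7,-175,0],72],
    [[0,0,0],[7,-175,0],72],
    [[0,0,0],[7,-175,0],72],
    [[0,0,0],[7,-175,0],72],
    [[0,0,0],[7,-175,-25],72],
    [[0,0,0],[7,-175,-50],72],
    [[0,0,0],[7,-175,-74],72],
    [[0,0,0],[7,-175,-76],72],
    [[0,0,0],[7,-175,-76],72],
  ],
  force=25,
)

```text
clock: 11.77
tool_pos: [0.5115, -0.3296, 0.0292]
eef_rot: [-3.139, -0.001, 1.401]
contact_force: [0.2, -0.8, 0.3]
width: 0.072
finger_force: 0.0
```

Request:
move_arm(
  commands=[
    [[0,0,0],[0,0,0],36],
    [[0,0,0],[0,0,0],36],
    [[0,0,0],[0,0,0],36],
    [[0,0,0],[0,0,0],36],
    [[0,0,0],[0,0,0],36],
    [[0,0,0],[0,0,0],36],
    [[0,0,0],[0,0,0],36],
    [[0,0,0],[0,0,0],36],
  ],
)

```text
clock: 12.43
tool_pos: [0.5129, -0.332, 0.0317]
eef_rot: [3.139, 0.001, 1.4]
contact_force: [-1.7, 2.9, 8.5]
width: 0.0426
finger_force: 24.2
```

```bash
cat > g.py <<'E'
from h import *
import sys
q=sys.argv[1]
for n in ("side","top"):
    p,d,W=snap(n)
    s=ctrl.get_state(); print(s["tool_pos"].round(4),s["eef_rot"].round(3),s["width"])
    for R in models.regions_of(q,n)[:2]:
        m=R["mask"]&(d>0); X=W[m]*1000
        if len(X)<20: continue
        r=cv2.minAreaRect(X[:,:2].astype(np.float32)); print(n,q,R["confidence"],len(X),np.median(X,0).round(1),np.round(r[0]),np.round(r[1]),"x,y,z 2-98%",np.percentile(X,[2,98],0).round().tolist())
    if n=="side" and len(sys.argv)>2: a=cv2.resize(p[110:270,170:370],(750,600),interpolation=3); cv2.imwrite(f"pics/{sys.argv[2]}.png",a[:,:,::-1])
E
python3 g.py blue_cup s5
```

```text
[ 0.5129 -0.3319  0.0317] [3.139e+00 1.000e-03 1.400e+00] 0.0425847295429845
side blue_cup 0.43 151 [ 514.  -314.6   39.3] [ 516. -328.] [37. 48.] x,y,z 2-98% [[497.0, -351.0, 5.0], [534.0, -308.0, 60.0]]
side blue_cup 0.21 6520 [451.2 619.  128.1] [513. 550.] [170. 270.] x,y,z 2-98% [[401.0, 541.0, 61.0], [527.0, 666.0, 150.0]]
[ 0.5129 -0.332   0.0317] [3.139e+00 1.000e-03 1.400e+00] 0.042514183648015666
```

View pics/s5.png

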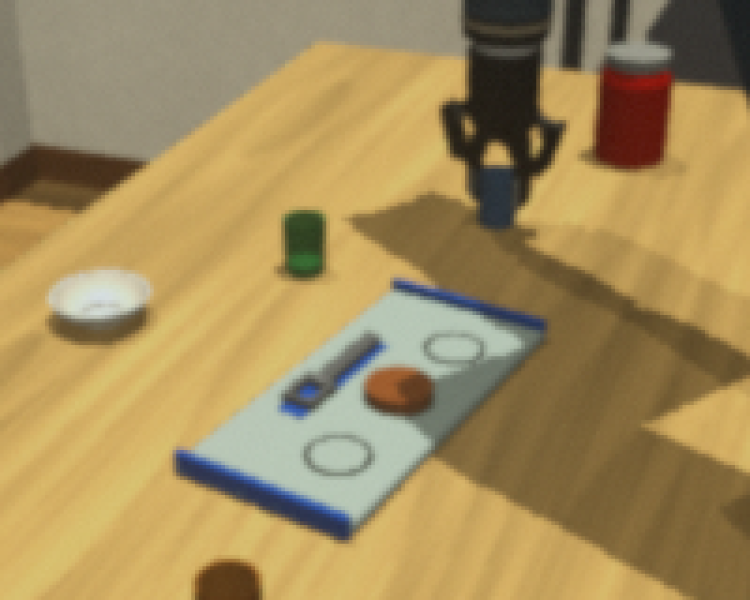

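Blue cup held at (497,195). I'll lift and carry it above the coaster.

Request:
move_arm(
  commands=[
    [[0,0,0],[0,0,30],36],
    [[0,0,0],[0,0,60],36],
    [[0,0,0],[-2,30,60],36],
    [[0,0,0],[-30,382,60],36],
    [[0,0,0],[-30,382,60],36],
    [[0,0,0],[-30,382,60],36],
    [[0,0,0],[-30,382,60],36],
    [[0,0,0],[-30,382,60],36],
    [[0,0,0],[-30,382,60],36],
    [[0,0,0],[-30,382,60],36],
    [[0,0,0],[-30,382,60],36],
    [[0,0,0],[-30,382,60],36],
  ],
)

```text
clock: 13.63
tool_pos: [0.4818, 0.0543, 0.0911]
eef_rot: [3.14, -0.001, 1.402]
contact_force: [0.8, -0.2, -1.2]
width: 0.0427
finger_force: 25.9
```

Request:
move_arm(
  commands=[
    [[0,0,0],[0,0,0],36],
    [[0,0,0],[0,0,0],36],
    [[0,0,0],[0,0,0],36],
    [[0,0,0],[0,0,0],36],
  ],
)

```text
clock: 13.97
tool_pos: [0.4823, 0.0495, 0.0902]
eef_rot: [3.141, -0.0, 1.399]
contact_force: [0.1, -0.7, -1.9]
width: 0.0425
finger_force: 25.9
```

```bash
python3 g.py blue_cup
```

```text
[0.4823 0.0494 0.0901] [3.141 0.    1.398] 0.04283828349860898
side blue_cup 0.49 211 [482.6  67.2 100.4] [486.  54.] [35. 47.] x,y,z 2-98% [[467.0, 31.0, 65.0], [502.0, 73.0, 117.0]]
[0.4821 0.0495 0.0899] [3.141 0.    1.398] 0.042421779714403515
top blue_cup 0.52 1545 [463.7 576.1 128.2] [457. 599.] [139. 177.] x,y,z 2-98% [[403.0, 523.0, 62.0], [532.0, 652.0, 149.0]]
```

Request:
move_arm(
  commands=[
    [[0,0,0],[1,0,-15],36],
    [[0,0,0],[1,0,-26],36],
    [[0,0,0],[1,0,-30],36],
    [[0,0,0],[1,0,-31],36],
    [[0,0,0],[1,0,-32],36],
    [[0,0,0],[1,0,-32],36],
    [[0,0,0],[1,0,-32],36],
    [[0,0,0],[1,0,-32],36],
  ],
)

```text
clock: 14.83
tool_pos: [0.4833, 0.0504, 0.0583]
eef_rot: [3.141, -0.0, 1.4]
contact_force: [-0.1, 0.7, -0.1]
width: 0.0428
finger_force: 25.9
```

Request:
move_arm(
  commands=[
    [[0,0,0],[0,0,-1],36],
    [[0,0,0],[0,0,-1],36],
    [[0,0,0],[0,0,-1],60],
    [[0,0,0],[0,0,-1],60],
    [[0,0,0],[0,0,-1],60],
    [[0,0,0],[0,0,20],60],
    [[0,0,0],[0,0,60],60],
    [[0,0,0],[0,0,65],60],
    [[0,0,0],[177,-203,65],72],
    [[0,0,0],[177,-203,65],72],
    [[0,0,0],[177,-203,65],72],
    [[0,0,0],[177,-203,65],72],
  ],
)

```text
clock: 15.83
tool_pos: [0.5937, -0.0768, 0.123]
eef_rot: [3.141, -0.0, 1.4]
contact_force: [0.3, 1.4, 0.5]
width: 0.0717
finger_force: 0.0
```

```bash
python3 g.py blue_cup s6; python3 g.py green_glass
```

```text
[ 0.5975 -0.0819  0.1223] [3.139e+00 2.000e-03 1.397e+00] 0.07217303438366421
side blue_cup 0.51 307 [480.4  64.6  65.4] [501.  -4.] [ 44. 166.] x,y,z 2-98% [[463.0, 30.0, 26.0], [503.0, 74.0, 85.0]]
[ 0.5938 -0.0774  0.122 ] [-3.141  0.     1.397] 0.07188561646479741
[ 0.5922 -0.0752  0.1224] [-3.141 -0.     1.399] 0.07203928626476003
side green_glass 0.67 187 [ 655.2 -138.5   40.7] [ 659. -151.] [46. 40.] x,y,z 2-98% [[639.0, -172.0, 6.0], [678.0, -130.0, 60.0]]
[ 0.592  -0.0744  0.1229] [-3.141 -0.     1.401] 0.0721416736215295
```

View pics/s6.png

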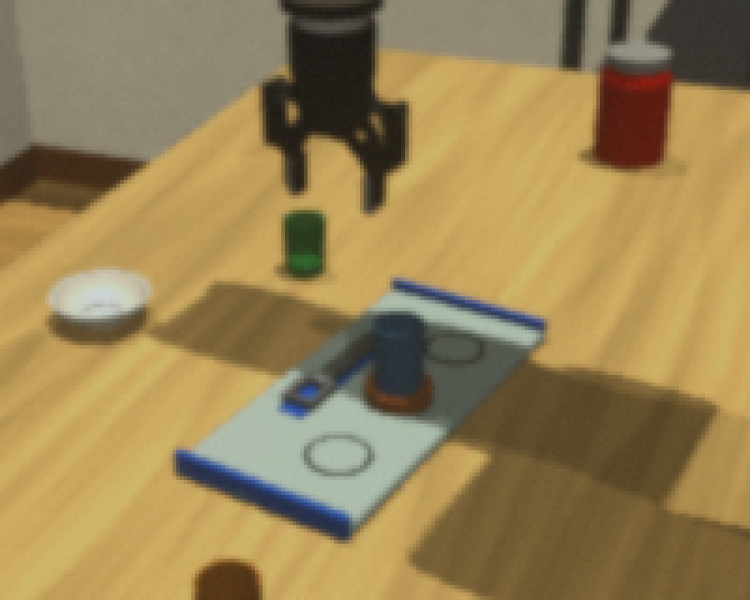

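Cup stands on the coaster (398,355). Green glass next.

Request:
move_arm(
  commands=[
    [[0,0,0],[67,-77,0],72],
    [[0,0,0],[67,-77,0],72],
    [[0,0,0],[67,-77,0],72],
    [[0,0,0],[67,-77,0],72],
    [[0,0,0],[67,-77,0],72],
    [[0,0,0],[67,-77,-30],72],
    [[0,0,0],[67,-77,-60],72],
    [[0,0,0],[67,-77,-88],72],
    [[0,0,0],[67,-77,-92],72],
    [[0,0,0],[67,-77,-92],72],
    [[0,0,0],[67,-77,-92],72],
  ],
)

```text
clock: 17.15
tool_pos: [0.6599, -0.1516, 0.0326]
eef_rot: [3.14, 0.0, 1.401]
contact_force: [-0.0, -0.1, 0.0]
width: 0.0722
finger_force: 0.0
```

Request:
move_arm(
  commands=[
    [[0,0,0],[0,0,0],36],
    [[0,0,0],[0,0,0],36],
    [[0,0,0],[0,0,0],36],
    [[0,0,0],[0,0,0],36],
    [[0,0,0],[0,0,0],36],
    [[0,0,0],[0,0,0],36],
    [[0,0,0],[0,0,0],36],
    [[0,0,0],[0,0,0],36],
  ],
)

```text
clock: 17.82
tool_pos: [0.6603, -0.1524, 0.0327]
eef_rot: [3.139, 0.0, 1.4]
contact_force: [-3.1, 1.3, 10.4]
width: 0.0434
finger_force: 24.0
```

```bash
python3 g.py green_glass
```

```text
[ 0.6604 -0.1524  0.0327] [3.139 0.    1.4  ] 0.04334957300678603
side green_glass 0.73 159 [ 659.1 -135.8   37.6] [ 663. -149.] [36. 47.] x,y,z 2-98% [[642.0, -172.0, 5.0], [679.0, -129.0, 60.0]]
[ 0.6603 -0.1524  0.0327] [3.139 0.    1.4  ] 0.04335124296885061
top green_glass 0.58 68 [542.6  17.4  20.4] [543.  19.] [77. 14.] x,y,z 2-98% [[534.0, -18.0, 16.0], [553.0, 55.0, 26.0]]
```

Request:
move_arm(
  commands=[
    [[0,0,0],[0,0,30],36],
    [[0,0,0],[0,0,70],36],
    [[0,0,0],[0,0,110],36],
    [[0,0,0],[-162,294,110],36],
    [[0,0,0],[-162,294,110],36],
    [[0,0,0],[-162,294,110],36],
    [[0,0,0],[-162,294,110],36],
    [[0,0,0],[-162,294,110],36],
    [[0,0,0],[-162,294,110],36],
    [[0,0,0],[-162,294,110],36],
    [[0,0,0],[-162,294,110],36],
    [[0,0,0],[-162,294,110],36],
  ],
)

```text
clock: 19.02
tool_pos: [0.4948, 0.1466, 0.1418]
eef_rot: [-3.142, -0.002, 1.404]
contact_force: [0.7, 0.4, -0.8]
width: 0.0431
finger_force: 26.0
```

Request:
move_arm(
  commands=[
    [[0,0,0],[0,0,0],36],
    [[0,0,0],[0,0,0],36],
    [[0,0,0],[0,0,-35],36],
    [[0,0,0],[0,0,-70],36],
    [[0,0,0],[0,0,-80],36],
    [[0,0,0],[0,0,-80],36],
    [[0,0,0],[0,0,-80],36],
    [[0,0,0],[0,0,-80],36],
    [[0,0,0],[0,0,-80],36],
  ],
)

```text
clock: 19.77
tool_pos: [0.4989, 0.1419, 0.0626]
eef_rot: [3.139, -0.001, 1.399]
contact_force: [-0.3, -0.0, -1.1]
width: 0.0435
finger_force: 26.1
```

```bash
python3 g.py green_glass s7
```

```text
[0.4987 0.1419 0.0624] [ 3.139e+00 -1.000e-03  1.400e+00] 0.04308749156090757
side green_glass 0.58 274 [499.4 157.5  69.2] [500. 143.] [40. 47.] x,y,z 2-98% [[481.0, 121.0, 33.0], [518.0, 163.0, 90.0]]
[0.4982 0.1419 0.0618] [ 3.14e+00 -1.00e-03  1.40e+00] 0.04304780449199169
```

View pics/s7.png

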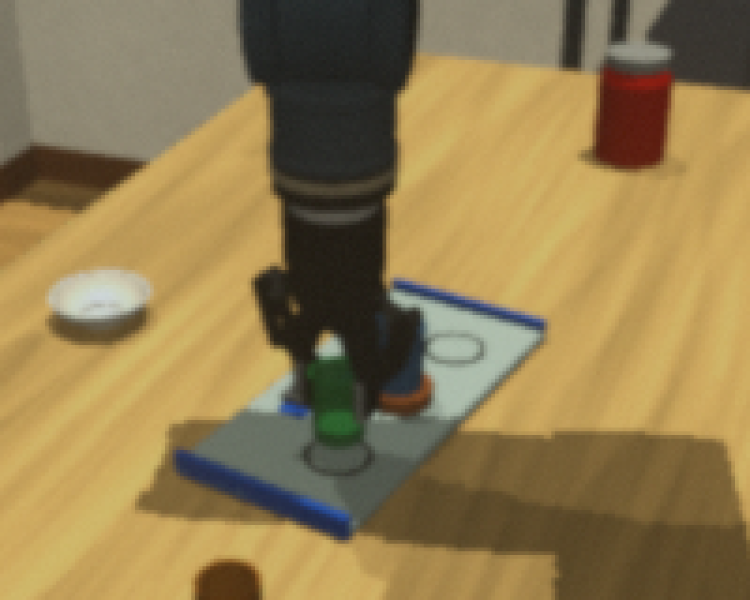

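```bash
python3 - <<'E'
from h import *
p,d,W=snap("side")
for q in("green_glass","blue_cup","amber_glass"):
    m=models.regions_of(q,"side")[0]["mask"]&(d>0); X=W[m]*1000; z0,z1=np.percentile(X[:,2],[2,98])
    for a,b in((.1,.35),(.35,.6),(.6,.85)):
        Y=X[(X[:,2]>z0+a*(z1-z0))&(X[:,2]<z0+b*(z1-z0))]; print(q,z0.round(),z1.round(),len(Y),Y.mean(0).round(1),np.percentile(Y,[5,95],0)[:,:2].round().tolist())
    print(cv2.boundingRect(m.astype(np.uint8)), [ (int(v),np.argwhere(m[v])[[0,-1],0].tolist()) for v in np.unique(np.argwhere(m)[:,0])[::3]])
E
```

```text
green_glass 31.0 88.0 52 [492.6 157.2  43.7] [[479.0, 148.0], [509.0, 162.0]]
green_glass 31.0 88.0 50 [496.2 156.4  58.5] [[482.0, 136.0], [514.0, 162.0]]
green_glass 31.0 88.0 86 [501.4 145.2  73.1] [[485.0, 122.0], [516.0, 162.0]]
(252, 205, 15, 25) [(205, [255, 261]), (208, [252, 263]), (211, [252, 264]), (214, [252, 263]), (217, [253, 263]), (220, [253, 263]), (223, [254, 265]), (226, [255, 266]), (229, [258, 263])]
blue_cup 28.0 65.0 22 [473.5  65.3  36.5] [[464.0, 50.0], [484.0, 72.0]]
blue_cup 28.0 65.0 19 [468.8  61.5  45.3] [[464.0, 48.0], [477.0, 70.0]]
blue_cup 28.0 65.0 12 [467.2  60.8  54.4] [[463.0, 52.0], [472.0, 68.0]]
(273, 203, 10, 13) [(203, [281, 281]), (206, [279, 282]), (209, [277, 282]), (212, [274, 282]), (215, [275, 278])]
amber_glass 2.0 59.0 70 [477.8 367.7  14.8] [[466.0, 350.0], [495.0, 374.0]]
amber_glass 2.0 59.0 104 [480.9 360.8  29.8] [[465.0, 337.0], [499.0, 375.0]]
amber_glass 2.0 59.0 146 [484.3 355.7  43.7] [[465.0, 335.0], [503.0, 375.0]]
(222, 258, 18, 31) [(258, [230, 233]), (261, [224, 238]), (264, [222, 239]), (267, [222, 239]), (270, [222, 239]), (273, [222, 239]), (276, [223, 239]), (279, [223, 239]), (282, [223, 239]), (285, [224, 238]), (288, [227, 234])]
```

Request:
move_arm(
  commands=[
    [[0,0,0],[1,1,-10],36],
    [[0,0,0],[1,1,-14],36],
    [[0,0,0],[1,1,-16],36],
    [[0,0,0],[1,1,-17],36],
    [[0,0,0],[1,1,-17],36],
    [[0,0,0],[1,1,-17],36],
    [[0,0,0],[1,1,-17],36],
  ],
)

```text
clock: 20.75
tool_pos: [0.4976, 0.143, 0.0441]
eef_rot: [-3.14, -0.0, 1.4]
contact_force: [-11.4, 1.8, 20.3]
width: 0.0436
finger_force: 25.7
```

Request:
move_arm(
  commands=[
    [[0,0,0],[0,0,1],36],
    [[0,0,0],[0,0,1],45],
    [[0,0,0],[0,0,1],47],
    [[0,0,0],[0,0,1],50],
    [[0,0,0],[0,0,1],60],
    [[0,0,0],[0,0,1],60],
    [[0,0,0],[0,0,1],60],
    [[0,0,0],[0,0,30],60],
    [[0,0,0],[0,0,70],60],
    [[0,0,0],[0,0,75],60],
    [[0,0,0],[-7,106,75],72],
    [[0,0,0],[-14,212,75],72],
  ],
)

```text
clock: 21.75
tool_pos: [0.4941, 0.2259, 0.12]
eef_rot: [3.139, -0.001, 1.396]
contact_force: [1.0, -0.2, -0.0]
width: 0.072
finger_force: 0.0
```

Request:
move_arm(
  commands=[
    [[0,0,0],[-8,145,0],72],
    [[0,0,0],[-8,145,0],72],
    [[0,0,0],[-8,145,0],72],
    [[0,0,0],[-8,145,0],72],
    [[0,0,0],[-8,145,0],72],
    [[0,0,0],[-8,145,0],72],
  ],
)

```text
clock: 22.25
tool_pos: [0.4847, 0.372, 0.1184]
eef_rot: [-3.142, 0.0, 1.402]
contact_force: [-0.2, -1.4, 0.1]
width: 0.0722
finger_force: 0.0
```

```bash
python3 g.py green_glass s8;python3 g.py amber_glass
```

```text
[0.4849 0.3709 0.1185] [-3.141  0.     1.4  ] 0.07184581065769934
side green_glass 0.68 324 [495.  155.8  51.9] [460. 224.] [ 45. 310.] x,y,z 2-98% [[478.0, 122.0, 15.0], [517.0, 165.0, 71.0]]
[0.4852 0.37   0.1189] [3.142 0.    1.399] 0.0717824831830478
[0.4854 0.37   0.119 ] [ 3.141 -0.     1.399] 0.07191890056280142
side amber_glass 0.88 487 [481.3 365.1  39.2] [485. 355.] [42. 45.] x,y,z 2-98% [[464.0, 335.0, 2.0], [504.0, 376.0, 59.0]]
[0.4853 0.3702 0.119 ] [ 3.141 -0.     1.399] 0.07210146066159359
top amber_glass 0.61 125 [487.1 353.4  26. ] [484. 350.] [41. 38.] x,y,z 2-98% [[465.0, 331.0, 5.0], [502.0, 371.0, 62.0]]
```

View pics/s8.png

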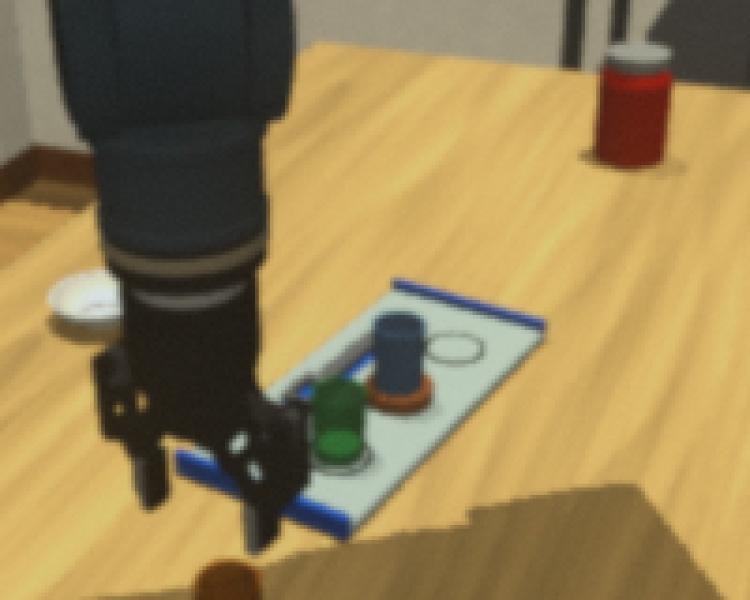

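Green stands on its ring (340,420). Amber next.

Request:
move_arm(
  commands=[
    [[0,0,0],[-1,-16,0],72],
    [[0,0,0],[-1,-16,0],72],
    [[0,0,0],[-1,-16,0],72],
    [[0,0,0],[-1,-16,-30],72],
    [[0,0,0],[-1,-16,-60],72],
    [[0,0,0],[-1,-16,-84],72],
    [[0,0,0],[-1,-16,-88],72],
    [[0,0,0],[-1,-16,-88],72],
    [[0,0,0],[-1,-16,-88],72],
  ],
)

```text
clock: 23.4
tool_pos: [0.4846, 0.3555, 0.032]
eef_rot: [3.141, -0.001, 1.4]
contact_force: [-0.5, -0.6, 0.5]
width: 0.0721
finger_force: 0.0
```

Request:
move_arm(
  commands=[
    [[0,0,0],[0,0,0],36],
    [[0,0,0],[0,0,0],36],
    [[0,0,0],[0,0,0],36],
    [[0,0,0],[0,0,0],36],
    [[0,0,0],[0,0,0],36],
    [[0,0,0],[0,0,0],36],
    [[0,0,0],[0,0,0],36],
    [[0,0,0],[0,0,0],36],
  ],
)

```text
clock: 24.07
tool_pos: [0.4848, 0.3556, 0.0325]
eef_rot: [3.14, -0.002, 1.4]
contact_force: [-2.5, -0.9, 10.0]
width: 0.0436
finger_force: 24.1
```

Request:
move_arm(
  commands=[
    [[0,0,0],[0,0,30],36],
    [[0,0,0],[0,0,70],36],
    [[0,0,0],[0,0,110],36],
    [[0,0,0],[0,0,120],36],
    [[0,0,0],[-19,-400,120],36],
    [[0,0,0],[-19,-400,120],36],
    [[0,0,0],[-19,-400,120],36],
    [[0,0,0],[-19,-400,120],36],
    [[0,0,0],[-19,-400,120],36],
    [[0,0,0],[-19,-400,120],36],
    [[0,0,0],[-19,-400,120],36],
    [[0,0,0],[-19,-400,120],36],
  ],
)

```text
clock: 25.07
tool_pos: [0.468, 0.0202, 0.1516]
eef_rot: [3.14, -0.0, 1.4]
contact_force: [0.9, -0.2, -1.0]
width: 0.0431
finger_force: 25.7
```

Request:
move_arm(
  commands=[
    [[0,0,0],[-3,-66,0],36],
    [[0,0,0],[-3,-66,0],36],
    [[0,0,0],[-3,-66,0],36],
    [[0,0,0],[-3,-66,0],36],
    [[0,0,0],[-3,-66,-35],36],
    [[0,0,0],[-3,-66,-70],36],
    [[0,0,0],[-3,-66,-90],36],
    [[0,0,0],[-3,-66,-90],36],
    [[0,0,0],[-3,-66,-90],36],
    [[0,0,0],[-3,-66,-90],36],
    [[0,0,0],[-3,-66,-90],36],
  ],
)

```text
clock: 25.98
tool_pos: [0.4666, -0.0438, 0.0625]
eef_rot: [3.139, -0.0, 1.4]
contact_force: [0.0, 0.9, -0.1]
width: 0.043
finger_force: 26.0
```

```bash
python3 g.py amber_glass s9
```

```text
[ 0.4665 -0.0439  0.0624] [ 3.139 -0.     1.4  ] 0.04319292248594487
side amber_glass 0.79 209 [466.7 -28.   70.2] [470. -43.] [33. 49.] x,y,z 2-98% [[450.0, -64.0, 34.0], [485.0, -22.0, 89.0]]
side amber_glass 0.38 591 [ 414.6 -530.5   77.2] [ 475. -913.] [ 82. 807.] x,y,z 2-98% [[381.0, -582.0, 6.0], [455.0, -518.0, 133.0]]
[ 0.466  -0.044   0.0619] [ 3.14 -0.    1.4 ] 0.0433808552005283
```

View pics/s9.png

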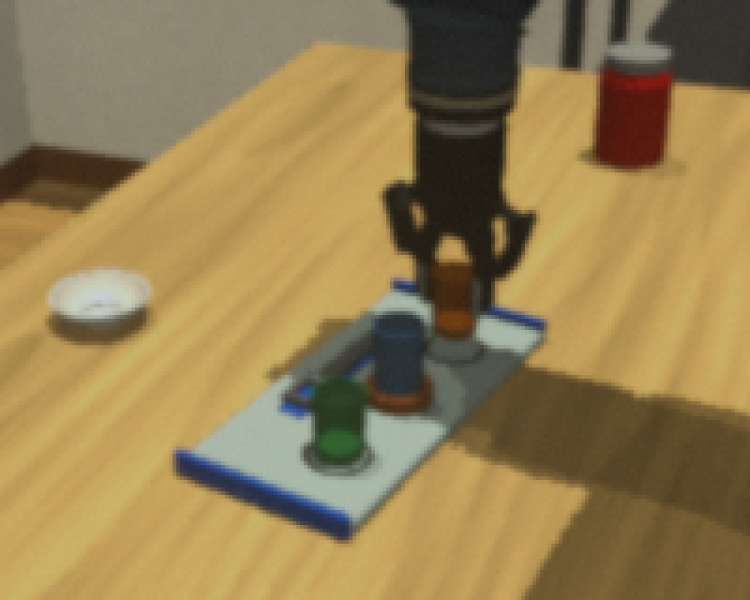

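Amber is held upright above its ring (455,345). Lowering it now.

Request:
move_arm(
  commands=[
    [[0,0,0],[0,0,-10],36],
    [[0,0,0],[0,0,-14],36],
    [[0,0,0],[0,0,-16],36],
    [[0,0,0],[0,0,-16],36],
    [[0,0,0],[0,0,-16],36],
    [[0,0,0],[0,0,-16],36],
  ],
)

```text
clock: 26.68
tool_pos: [0.4653, -0.0441, 0.045]
eef_rot: [3.141, 0.0, 1.4]
contact_force: [-0.1, -0.1, -0.6]
width: 0.0432
finger_force: 26.0
```

Request:
move_arm(
  commands=[
    [[0,0,0],[0,0,0],45],
    [[0,0,0],[0,0,0],47],
    [[0,0,0],[0,0,0],50],
    [[0,0,0],[0,0,0],60],
    [[0,0,0],[0,0,0],60],
    [[0,0,0],[0,0,0],60],
    [[0,0,0],[0,0,30],60],
    [[0,0,0],[0,0,70],60],
    [[0,0,0],[0,0,110],60],
    [[0,0,0],[-40,-110,150],60],
    [[0,0,0],[-80,-200,150],60],
    [[0,0,0],[-80,-200,150],60],
  ],
)

```text
clock: 27.68
tool_pos: [0.4205, -0.1583, 0.182]
eef_rot: [3.14, 0.0, 1.402]
contact_force: [1.0, -0.6, -0.6]
width: 0.0602
finger_force: 0.0
```

Request:
move_arm(
  commands=[
    [[0,0,0],[-40,-140,20],60],
    [[0,0,0],[-40,-140,20],60],
    [[0,0,0],[-40,-140,20],60],
    [[0,0,0],[-40,-140,20],60],
    [[0,0,0],[-40,-140,20],60],
    [[0,0,0],[-40,-140,20],60],
  ],
)

```text
clock: 28.18
tool_pos: [0.3802, -0.2982, 0.2006]
eef_rot: [-3.142, -0.0, 1.397]
contact_force: [0.5, 0.3, 0.3]
width: 0.0602
finger_force: 0.0
```

```bash
python3 - <<'E'
from h import *
c=np.array([506.5,45]);t=-.17;R=np.array([[np.cos(t),-np.sin(t)],[np.sin(t),np.cos(t)]])
for n in ("side","top"):
    p,d,W=snap(n)
    a=p[110:270,170:370] if n=="side" else p[150:270,160:320]
    cv2.imwrite(f"pics/f_{n}.png",cv2.resize(a,None,fx=3.75,fy=3.75,interpolation=3)[:,:,::-1])
    for q in("green_glass","amber_glass","blue_cup","coaster","opener","tray"):
      for r in models.regions_of(q,n)[:1]:
        m=r["mask"]&(d>0); X=W[m]*1000; z=np.percentile(X[:,2],93); X=X[abs(X[:,2]-z)<7]
        if len(X)<15: continue
        b=cv2.minAreaRect(X[:,:2].astype(np.float32)); print(n,q,round(r["confidence"],2),"z",z.round(),"tray xy",((np.array(b[0])-c)@R).round(1),np.round(b[1]),round(b[2],1))
E
```

```text
side green_glass 0.77 z 70.0 tray xy [-23.4  95.4] [40. 43.] 58.0
side amber_glass 0.8 z 68.0 tray xy [-24.6 -93.7] [39. 47.] 18.4
side blue_cup 0.81 z 84.0 tray xy [-24.1   3.7] [40. 48.] 9.1
side coaster 0.66 z 28.0 tray xy [-26.1  11.5] [55. 40.] 7.3
side opener 0.69 z 27.0 tray xy [-28.5  12.4] [53. 35.] 18.5
side tray 0.69 z 20.0 tray xy [-1.   2.2] [343. 158.] 80.3
top green_glass 0.6 z 71.0 tray xy [-28.4  92.1] [42. 37.] 55.3
top amber_glass 0.67 z 71.0 tray xy [-24.6 -98.5] [40. 39.] 5.1
top blue_cup 0.58 z 85.0 tray xy [-25.4  -0. ] [41. 41.] 38.7
top coaster 0.37 z 30.0 tray xy [-35. -10.] [22. 53.] 32.3
top opener 0.48 z 24.0 tray xy [42.8 -8.2] [116.  26.] 83.0
top tray 0.57 z 19.0 tray xy [-2.1 -0.3] [339. 158.] 80.2
```

View pics/f_side.png

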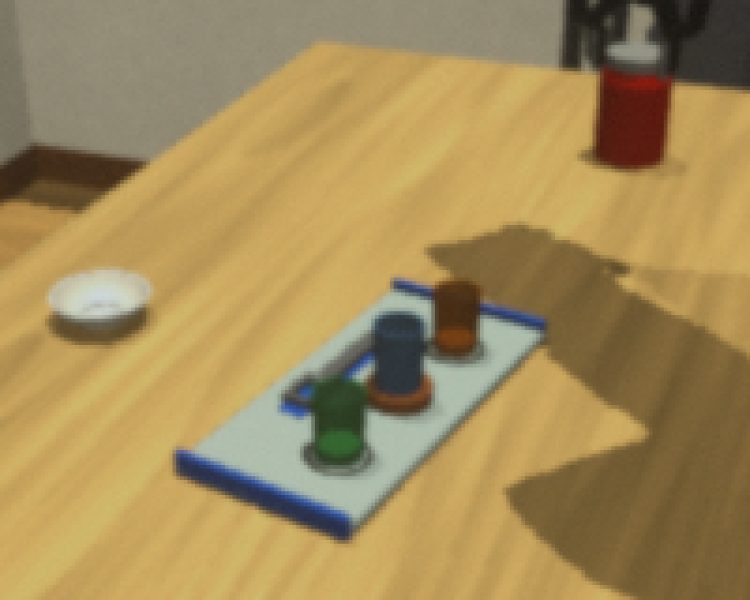

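View pics/f_top.png

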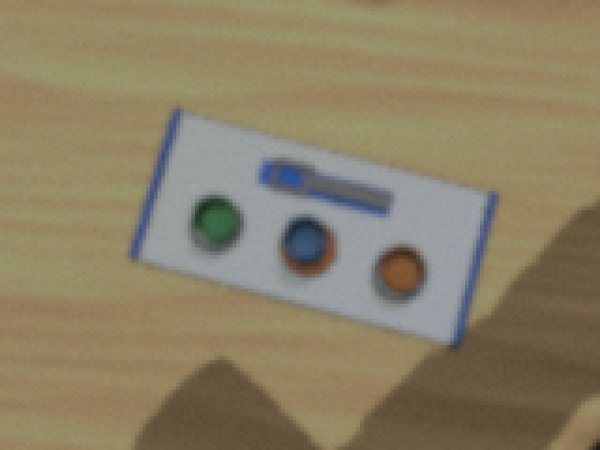

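The final views show all five items in place. The glasses are upright on the end rings, the cup is on the coaster, and the opener is on the stripe about 6–8 mm off along it, inside the 15 mm limit.

```bash
python3 -c "
from plant import ctrl
print(ctrl.sign_off())"
```

```text
the job is handed in; nothing more can be done
None
```

The tray is laid and the job handed in at about 29 s on the robot's clock; by my last camera check all five items were upright and within tolerance, but the hand-in returned no verdict.

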